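# Lock a camera pod into the sensor rig's spring-collar coupler

### The arm

A 6-joint arm with a two-finger parallel gripper is mounted at the origin on the work surface. World frame = base frame: x ahead of the robot, y to its left, z up, the work surface at z = 0. Lengths are in m, angles in rad, forces in N, time in s.
With the tool pointing down it reaches from about 0.375 to 0.9 m from the base axis. Payload 3.1 kg.
Tool frame: the origin (TCP) lies at the very end of the fingers, on their centre line; the grasp point (between the pads) lies 19 mm behind it; z points along the fingers, y is the line along which they close (so a half turn about z gives the same grasp; the last joint's range is limited). The gripper opens to 87 mm and grips with 3 to 60 N. Pads are 19 mm wide; open, the fingers measure 117 mm over their backs; the gripper's body (75 mm by 190 mm) begins 51 mm behind the grasp point.
Start: joints at [-1.492, 0.527, 1.433, -0, 1.181, -0.178], TCP at [0.159, -0.604, 0.223] pointing down, gripper open.
Joint ranges: [-3.08, 3.08], [-0.75, 2.2], [0.22, 2.44], [-1.43, 4.57], [0, 2.65], [-2.85, 2.85]. Speed limits (rad/s): [2.79, 2.79, 3.14, 3.14, 3.14, 3.14].

### API

Orientations are given as a unit quaternion [x, y, z, w].
In Python, from rig import robot gives the robot as it stands. The module is installed in compiled form; this text tells all that it offers.
- The arm moves only by the tool servo_tool, never from a script. Its argument "rows" is one flat list of numbers, 5 for each row, row after row: the closure, from -1 (fully open) to 1 (shut), so that 0 is half open, then the shift along the tool's x, y, z in m, then the turn about the tool's z in degrees. A call has 1 to 5 rows; each row shifts and turns the commanded pose from where the row before left it, along the tool's axes as they then stand; what a row does not reach is not made up. A row lasts 1/12 s, in which the tool goes at most 41.7 mm and 7.16 degrees, less where a joint would pass 70% of its speed; a pose out of reach is approached as far as the arm can. A call with a gripper value outside its range is refused whole. The fingers move at their own pace and stop on an object; "newtons" is the grip in N (left out, the last holds). Time passes only in rows, so rows that do not move let the fingers close. It gives the time, the measured TCP pose, the force, the opening and the grip force at its end, in the units of the state.
- robot.get_obs(): the state, without advancing time (a new reading comes with each control period).
- robot.camera(name): name is "scene" or "top"; returns a dict with "pixels" (420x560x3 uint8, red, green, blue), "intrinsics" (3x3 intrinsics, pixels), "rvec" (rotation vector, rad) and "tvec" (3), from world to camera coordinates, as OpenCV has them. Camera axes: x right, y down, z forward; pixel columns grow to the right and rows downward; lengths in m; the calibration is good to about 2 mm. A picture is of the moment at which its call begins. There is no depth.
- robot.hand_in(): hands the job in; it is judged then, once.
Trained networks look in a picture, given as the dict that the camera call returned (one of the last four; its "shot" number tells which), for a name from the list of things; names that differ only in an ending like _2 or _b are one class to them, and where a whole thing is asked for, a point or a joint stands for the part that bears it (a point fixed in the world has none). Each returns a list of dicts, best first, with "score" (0 to 1); they miss things now and then, are a little off and sometimes report something else, mostly with a low value. They report only what shows in the picture. A call takes as long as a camera call. They do not tell look-alikes from the thing itself.
- robot.spot_in(picture, query): "at" ([x, y, z] in m, in world coordinates, good to about 4 mm: the middle of the surface that is visible of it).
- robot.outline_of(picture, query): "region" (420x560 bool, what is visible of it).
- robot.place_of(picture, query): "at" ([x, y, z] in m, in world coordinates, good to about 4 mm: a listed point, or the origin of a listed thing).
The state is a dict: "time": time; "q": joint angles; "joint_velocities": joint speeds; "joint_torque": joint torques, N m; "position": TCP position; "tool_rot": TCP orientation; "ft_force": force on the tool from outside, world axes, zero at the start; "moment": the same for the moment, N m; "grip_width": finger opening in m; "grip_force": force on a finger pad.
Only numpy, scipy, OpenCV 4.12 (cv2) and the standard library are available. Lean on these libraries where they do the work, as an engineer would, in place of code of your own. Each camera call takes 0.05 s, during which the arm holds its last target. There are 200 camera calls.

### The job

Fit the round-headed camera pod from the rack into the quick coupler on top of the plywood rig. The coupler stands empty but its spring collar is locked: pull the collar up, turn it anticlockwise (seen from above) as far as it goes and let it snap down open; then lower the pod all the way into the slot without dropping it, and pull the collar up again, turn it back clockwise and let it snap fully down, so that it locks the pod in. Leave the other two pods in the rack and everything else on the desk where they are.

Things in the scene. Friction and masses are not known exactly. Their poses are not given: they have to be found in the camera images.
- coupler: Two-deck plywood rig, fixed to the desk, 150 mm (x) by 170 mm (y). Origin on the desk under the middle. Upper deck's top at 60 mm. In its middle stands the steel quick coupler with its collar, on the origin's vertical axis; two small circuit modules up to 14 mm high lie on the deck 45 mm or more from that axis, beside the -x and +y edges.
- seat (a point): Middle of the coupler's seat, the floor of the slot for the pod's foot: on the collar's axis, 95 mm above the desk. z up; x runs along the slot, so the pod's x axis must lie along it, either way round. Slot 17 mm wide (y), 6.5 mm deep, ends open; the collar's 42 mm bore surrounds it, so a seated pod has up to 3 mm of play.
- collar_grip (a point): Point on the collar's axis at mid-height of its grip flats; moves with the collar (collar down: 101 mm above the desk). Aluminium sleeve, 50 mm diameter, from 16 mm below to 14 mm above this point. Two opposite ribbed flats, 26 mm wide, 26 mm tall, 54 mm across, on the point's +x and -x sides: fingers close along x. This x lies at -0.6 rad from seat x when locked, +0.6 when open.
- collar_turn (a joint): Turn of the collar, rad: 0 locked, 1.2 open (anticlockwise from above), stops at both ends. Turns easily, but only while pulled up; let down, it sits in the locked notch (0 to 0.08) or the open notch (1.12 to 1.2); between them it rests on blocks 7 mm up. Two teeth in the bore, 4 mm below its rim, 11 mm from the axis, bar the slot's ends when locked and clear a foot when open.
- collar_lift (a joint): How far the collar is pulled up, m: 0 fully down, at most 0.014; it must be 0.009 or more up to turn freely. A spring pulls it down: 6 N at the bottom, 9.5 N at the top, plus 1.2 N of weight. Let go, it snaps down.
- lens_pod: Pod to fit: round black head, 32 mm diameter, small lens on top, on a 13 mm steel neck and a steel foot; 65 to 110 g. Origin at the middle of the foot's underside, z up. Foot 34 (x) by 14 (y) by 8 mm, its lowest 3 mm only 30 by 10; neck 8 to 32 mm; head 32 to 56; lens to 58.5. Starts upright in a rack slot. Seated, its head is above the collar's rim, its top 53 mm above collar_grip.
- rack: Plywood rack, fixed to the desk, 70 (x) by 190 (y) by 16 mm high, with three slots 60 mm apart along y, 10 mm deep, about 2 mm play all round; a pod stands upright in each, its x along the rack's x, in any order. Origin on the desk under the middle.
- block_pod: Another pod in the rack, not to be moved: same foot and size, but a square head 30 by 30 mm. Origin at the foot's underside.
- slab_pod: Another pod in the rack, not to be moved: same foot, but a thin flat head 34 mm (x) by 13 mm (y). Origin at the foot's underside.
- bottle: Clear drinking bottle, 62 mm diameter, 190 mm tall, standing between the rig and the rack: leave it. Origin at the middle of its underside.
- relay: Small relay module lying on the desk, 50 by 28 by 21 mm: leave it. Origin under its middle.
- breadboard: White breadboard lying on the desk, 55 by 165 mm, 15 mm high: leave it. Origin under its middle.
- screwdriver: Screwdriver lying on the desk, about 200 mm long: leave it. Origin under its middle, x along it.
- mug: White mug, 80 mm diameter, 90 mm tall: leave it. Origin under its middle.
- parts_tray: Grey parts tray with dividers, 100 by 140 by 35 mm: leave it. Origin under its middle.
There are look-alikes about, which are no part of the job. Leave any red look-alike of the coupler alone.

How it is judged:
On the way, in this order (a step that is already met when the one before it is completed fails the run):
1. the collar has been pulled up, turned open and let down in the open notch, before the pod is in (value of joint collar_turn above 1.05 rad and value of joint collar_lift below 0.003 m), for 0.2 s.
2. the round-headed pod stands fully down in the coupler's slot (horizontal distance between lens_pod and seat below 0.005 m and z of lens_pod in the frame of seat between -0.003 and 0.003 m and angle between lens_pod's own z axis and vertical below 0.12 rad and angle between the x axis of lens_pod and the x axis of seat, either way round below 0.25 rad), for 0.2 s.
At the end, for the whole second after the job is handed in: The round-headed pod stands upright in the coupler (foot within 5 mm of the seat's middle and 3 mm of its height, tilt under 0.12 rad, along the slot within 0.25 rad), the collar is turned back to locked (under 0.15 rad) and fully down (under 3 mm), all at rest and released (all of step 2 and value of joint collar_turn below 0.15 rad and value of joint collar_lift below 0.003 m and linear speed of lens_pod below 0.02 m/s); the robot touches nothing.
It fails at once if one of the other two pods is moved more than 25 mm (distance of any of block_pod, slab_pod from where it was at the start of the episode above 0.025 m).
It fails at once if another thing on the desk is moved more than 25 mm (distance of any of bottle, relay, breadboard, screwdriver, mug, parts_tray from where it was at the start of the episode above 0.025 m).
It fails at once if the bottle or the mug is knocked over (angle between any of bottle, mug's own z axis and vertical above 0.5 rad).
It fails at once if the camera pod is dropped (falls free faster than 0.5 m/s) (linear speed of lens_pod above 0.5 m/s and contact force between lens_pod and the fingers below 0.05 N).
It also fails if it takes over 72 s, if anything falls off the work surface, if the arm or the gripper's body presses on something with over 40 N, if the wrist force passes 120 N, or if a joint passes its speed limit or range.

## Working session

There is one attempt and no reset: what is moved stays moved. The work goes in short steps, Python scripts to look and compute and a tool call to move; the robot and the scene stay as the last step left them, time stands still between calls to the robot, and variables do not carry over. Pictures are saved under pics/ and viewed, at most 10 in all, crops included, and the job is handed in when it is done.

Besides the shell and the picture viewer there is one more tool, called after "Request:" by a JSON object that holds its "api" and its "payload". servo_tool: Moves the arm, as the interface text tells. Its arguments: {"type":"object","properties":{"rows":{"type":"array","items":{"type":"number"}},"newtons":{"type":"number"}},"required":["rows"]}

```bash
mkdir -p pics; cat > h.py <<'E'
import cv2, numpy as np
from rig import robot
def proj(p,P):
    return cv2.projectPoints(np.array(P,float).reshape(-1,3),np.array(p["rvec"],float),np.array(p["tvec"],float),np.array(p["intrinsics"],float),None)[0].reshape(-1,2)
def ray_z(p,uv,z):
    K=np.array(p["intrinsics"],float);R=cv2.Rodrigues(np.array(p["rvec"],float))[0];t=np.array(p["tvec"],float).ravel()
    c=-R.T@t; d=R.T@np.linalg.inv(K)@np.array([uv[0],uv[1],1.])
    return c+d*(z-c[2])/d[2]
def save(p,n,box=None,f=1):
    im=cv2.cvtColor(p["pixels"],cv2.COLOR_RGB2BGR)
    if box: im=im[box[1]:box[3],box[0]:box[2]]
    cv2.imwrite("pics/"+n,cv2.resize(im,None,fx=f,fy=f,interpolation=cv2.INTER_CUBIC))
E
cat > a.py <<'E'
from h import *
for c in ("top","scene"):
    p=robot.camera(c); save(p,c+"0.png")
    R=cv2.Rodrigues(np.array(p["rvec"],float))[0]; print(c,"cam at",(-R.T@np.array(p["tvec"],float).ravel()).round(3))
    for q in ["coupler","collar_grip","seat","lens_pod","block_pod","slab_pod","rack","bottle","mug","relay"]:
        for r in robot.place_of(p,q)[:3]:
            print(q,np.round(r["at"],3),round(r["score"],2),proj(p,r["at"]).round()[0], {k:v for k,v in r.items() if k not in("at","score")})
print(robot.get_obs())
E
python3 a.py
```

```text
top cam at [ 0.45  -0.035  1.048]
coupler [ 0.297 -0.219  0.001] 0.72 [357. 321.] {}
coupler [0.491 0.207 0.001] 0.6 [176. 233.] {}
coupler [ 0.625  0.    -0.002] 0.58 [265. 179.] {}
collar_grip [0.487 0.209 0.1  ] 0.83 [164. 233.] {}
collar_grip [ 0.294 -0.216  0.103] 0.74 [364. 329.] {}
seat [0.488 0.205 0.096] 0.76 [167. 232.] {}
seat [ 0.29  -0.213  0.09 ] 0.68 [362. 330.] {}
lens_pod [ 0.518 -0.141  0.009] 0.63 [324. 224.] {}
block_pod [ 0.562 -0.258  0.004] 0.62 [374. 207.] {}
rack [ 0.542 -0.202  0.002] 0.75 [350. 215.] {}
bottle [ 0.631  0.004 -0.004] 0.84 [264. 176.] {}
bottle [ 0.56  -0.26   0.006] 0.32 [375. 207.] {}
mug [ 0.765  0.029 -0.004] 0.7 [255. 122.] {}
relay [ 0.41   0.014 -0.005] 0.54 [258. 269.] {}
scene cam at [ 1.016 -0.63   0.993]
coupler [0.49  0.208 0.002] 0.91 [325. 187.] {}
coupler [ 0.299 -0.218  0.002] 0.91 [167. 242.] {}
collar_grip [0.488 0.208 0.1  ] 0.89 [327. 162.] {}
collar_grip [ 0.296 -0.218  0.103] 0.74 [159. 216.] {}
seat [ 0.297 -0.221  0.091] 0.72 [159. 220.] {}
seat [0.488 0.204 0.092] 0.63 [326. 164.] {}
lens_pod [ 0.522 -0.148  0.005] 0.
[... 536 characters left out ...]
49253072e+00,  5.27512252e-01,  1.43269018e+00, -2.53607467e-05,
        1.18142213e+00, -1.78503836e-01]), 'joint_velocities': array([-5.37768369e-04, -8.55234238e-04,  6.09862012e-04, -3.57129988e-04,
        2.48201690e-03, -9.10121437e-05]), 'joint_torque': array([-3.83301158e-04, -4.40028906e+01, -1.76986831e+01,  6.32734643e-02,
        5.03475743e-02, -1.82081584e-05]), 'position': array([ 0.15874036, -0.60447846,  0.22254399]), 'tool_rot': array([ 9.91769379e-01,  1.28037102e-01, -1.09169179e-05, -1.65259753e-05]), 'ft_force': array([-0.74378064,  0.08619576, -0.30900579]), 'moment': array([-0.00817431, -0.03041812, -0.00790132]), 'grip_force': 0.0, 'grip_width': 0.08731715372359682}
```

View pics.

View pics/top0.png

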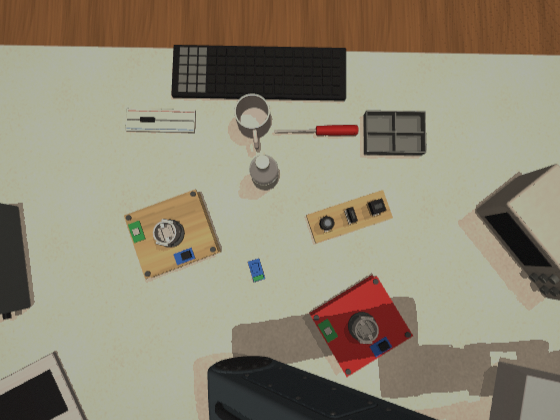

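```bash
python3 - <<'E'
import cv2,numpy as np
a=cv2.imread("pics/top0.png");b=cv2.imread("pics/scene0.png")
r=lambda im,x0,y0,x1,y1:cv2.resize(im[y0:y1,x0:x1],(400,300),interpolation=cv2.INTER_CUBIC)
cv2.imwrite("pics/crop0.png",np.vstack([np.hstack([r(a,112,188,216,266),r(a,290,170,426,272)]),np.hstack([r(b,265,120,385,210),r(b,180,200,316,302)])]))
E
```

```text
(no output)
```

View pics/crop0.png

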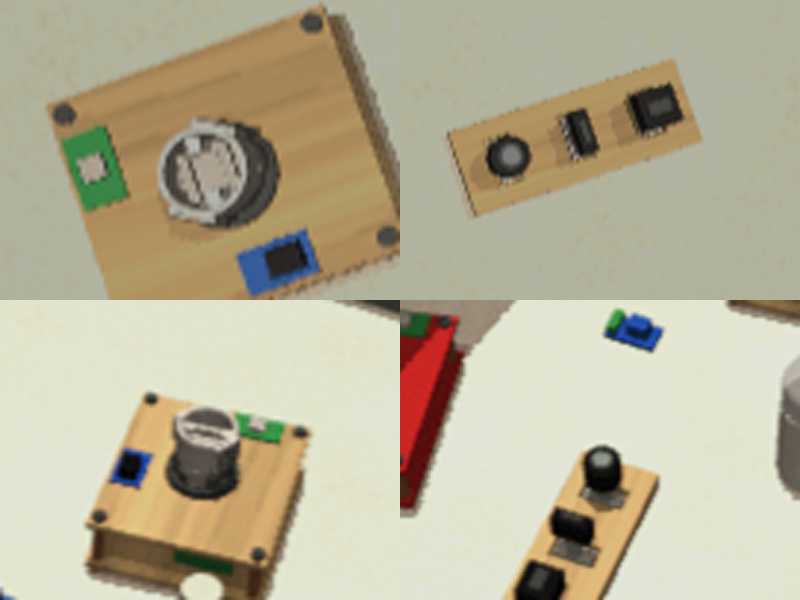

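The top view shows two candidates for the coupler. The plywood rig is at px (168,233) and the red look-alike at px (362,327); the plywood one fits the description. In the rack, the round pod is at px (326,224), the slab at (351,216) and the square at (376,207). The crop confirms that the round head is at the left (+y) end. Next I measure the yaws and the collar up close.

```bash
cat > b.py <<'E'
from h import *
p=robot.camera("top"); s=robot.camera("scene")
for pic,nm in((p,"top"),(s,"scene")):
  for q,z in (("coupler",0.06),("rack",0.016)):
    for r in robot.outline_of(pic,q)[:3]:
        m=r["region"].astype(np.uint8); c=max(cv2.findContours(m,0,2)[0],key=cv2.contourArea).reshape(-1,2)
        if len(c)<8: continue
        w=np.array([ray_z(pic,u,z)[:2] for u in c],np.float32)*1000
        (cx,cy),(a,b),ang=cv2.minAreaRect(w)
        poly=cv2.approxPolyDP(w.reshape(-1,1,2),12,True).reshape(-1,2)
        ed=np.roll(poly,-1,0)-poly
        print(nm,q,round(r["score"],2),(round(cx),round(cy)),(round(a),round(b)),round(ang,1),"edges",[(int(np.hypot(*e)),round(float(np.degrees(np.arctan2(e[1],e[0]))),1)) for e in ed],poly.round().tolist())
  for r in robot.outline_of(pic,"lens_pod")[:2]:
    ys,xs=np.nonzero(r["region"]); print("lens",round(r["score"],2),xs.mean(),ys.mean(),len(xs),ray_z(pic,(xs.mean(),ys.mean()),0.05).round(4))
  for r in robot.spot_in(pic,"lens_pod")[:2]: print("spot",np.round(r["at"],4),round(r["score"],2))
a=cv2.cvtColor(p["pixels"],4)[208:258,142:192];b=cv2.cvtColor(s["pixels"],4)[140:190,300:350]
cv2.imwrite("pics/col.png",np.hstack([cv2.resize(i,(400,400),interpolation=cv2.INTER_CUBIC) for i in(a,b)]))
E
python3 b.py
```

```text
top coupler 0.76 (298, -216) (158, 171) 31.5 edges [(165, 119.0), (153, -149.0), (164, -59.2), (147, 30.6)] [[400.0, -250.0], [320.0, -106.0], [189.0, -185.0], [273.0, -326.0]]
top coupler 0.73 (488, 203) (155, 180) 22.0 edges [(168, 109.8), (145, -158.4), (173, -69.8), (144, 23.6)] [[584.0, 153.0], [527.0, 311.0], [391.0, 257.0], [451.0, 94.0]]
top rack 0.74 (537, -198) (72, 192) 19.4 edges [(187, 108.6), (67, -163.4), (189, -71.1), (66, 18.1)] [[598.0, -277.0], [538.0, -100.0], [473.0, -119.0], [535.0, -298.0]]
lens 0.59 326.45197740112997 223.57062146892656 177 [ 0.5167 -0.1415  0.05  ]
spot [ 0.5178 -0.14    0.0641] 0.58
scene coupler 0.85 (495, 185) (158, 220) 21.6 edges [(208, -65.3), (70, 16.5), (34, 71.2), (34, -26.8), (26, 25.1), (211, 113.6), (145, -158.5)] [[387.0, 255.0], [474.0, 66.0], [542.0, 86.0], [553.0, 119.0], [584.0, 104.0], [607.0, 115.0], [523.0, 309.0]]
scene coupler 0.77 (307, -230) (168, 208) 32.3 edges [(157, -59.6), (48, -24.2), (137, 30.9), (151, 121.4), (52, 142.0), (144, -148.0)] [[188.0, -187.0], [268.0, -323.0], [312.0, -343.0], [431.0, -272.0], [352.0, -143.0], [311.0, -111.0]]
scene rack 0.97 (538, -201) (75, 199) 18.8 edges [(47, -76.0), (25, -167.5), (37, 140.8), (48, -70.4), (35, 15.9), (42, -44.0), (30, -144.8), (39, 151.5), (38, -67.3), (35, 22.1), (45, -49.4), (34, -148.3), (42, 134.8), (71, -65.5), (65, 27.0), (176, 108.8), (27, 170.0)] [[517.0, -103.0], [529.0, -149.0], [504.0, -154.0], [475.0, -131.0], [491.0, -176.0], [526.0, -167.0], [556.0, -196.0], [531.0, -214.0], [496.0, -195.0], [511.0, -231.0], [544.0, -217.0], [573.0, -252.0], [544.0, -270.0], [513.0, -240.0], [543.0, -304.0], [601.0, -275.0], [545.0, -108.0]]
lens 0.66 247.92344497607655 259.42105263157896 209 [ 0.5194 -0.1474  0.05  ]
spot [ 0.521  -0.1525  0.0565] 0.51
```

View pics/col.png

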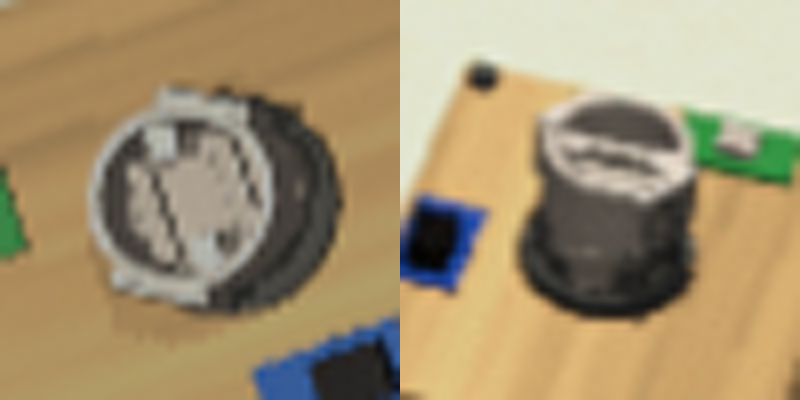

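Request:
{"api": "servo_tool", "payload": {"rows": [-1,0.0288,-0.0203,0,0,-1,0.0288,-0.0203,0,0,-1,0.0288,-0.0203,0,0,-1,0.0288,-0.0203,0,0,-1,0.0288,-0.0203,0,0]}}

```text
time: 2.02
position: [0.273, -0.4685, 0.2226]
tool_rot: [0.992, 0.128, 0.0, 0.0]
ft_force: [0.7, 0.4, -1.0]
grip_width: 0.0873
grip_force: 0.0
```

Request:
{"api": "servo_tool", "payload": {"rows": [-1,0.0288,-0.0203,0,0,-1,0.0288,-0.0203,0,0,-1,0.0288,-0.0203,0,0,-1,0.0288,-0.0203,0,0,-1,0.0288,-0.0203,0,0]}}

```text
time: 2.43
position: [0.3867, -0.3336, 0.2228]
tool_rot: [0.992, 0.128, 0.0, 0.0]
ft_force: [-0.1, -1.1, -0.7]
grip_width: 0.0869
grip_force: 0.0
```

Request:
{"api": "servo_tool", "payload": {"rows": [-1,0.0288,-0.0203,0,0,-1,0.0288,-0.0203,0,0,-1,0.0288,-0.0203,0,0,-1,0.0288,-0.0203,0,0,-1,0.0288,-0.0203,0,0]}}

```text
time: 2.85
position: [0.5003, -0.1988, 0.2228]
tool_rot: [0.992, 0.128, 0.0, 0.0]
ft_force: [-0.2, -1.1, 0.2]
grip_width: 0.0872
grip_force: 0.0
```

Request:
{"api": "servo_tool", "payload": {"rows": [-1,0.0091,-0.0397,0,0,-1,0.0091,-0.0397,0,0,-1,0.0091,-0.0397,0,0,-1,0.0091,-0.0397,0,0,-1,0.0091,-0.0397,0,0]}}

```text
time: 3.27
position: [0.4926, 0.0051, 0.2227]
tool_rot: [0.992, 0.128, 0.0, 0.0]
ft_force: [-0.1, 0.3, -0.1]
grip_width: 0.0869
grip_force: 0.0
```

Request:
{"api": "servo_tool", "payload": {"rows": [-1,0.0091,-0.0397,0,0,-1,0.0091,-0.0397,0,0,-1,0.0091,-0.0397,0,0,-1,0.0091,-0.0397,0,0,-1,0.0091,-0.0397,0,0]}}

```text
time: 3.68
position: [0.4861, 0.2089, 0.2228]
tool_rot: [0.992, 0.128, 0.0, 0.0]
ft_force: [0.7, -0.8, 0.6]
grip_width: 0.0875
grip_force: 0.0
```

Request:
{"api": "servo_tool", "payload": {"rows": [-1,0,0,0.006,-6.9,-1,0,0,0.006,-6.9,-1,0,0,0.006,-6.9,-1,0,0,0.006,-6.9,-1,0,0,0.006,-6.9]}}

```text
time: 4.1
position: [0.4865, 0.2072, 0.1924]
tool_rot: [0.908, 0.419, 0.0, 0.0]
ft_force: [0.6, 0.6, 0.1]
grip_width: 0.087
grip_force: 0.0
```

Request:
{"api": "servo_tool", "payload": {"rows": [-1,0,0,0.006,-6.9,-1,0,0,0.006,-6.9,-1,0,0,0.006,-6.9,-1,0,0,0.006,-6.9,-1,0,0,0,0]}}

```text
time: 4.52
position: [0.4857, 0.2067, 0.1676]
tool_rot: [0.783, 0.622, -0.001, -0.0]
ft_force: [-0.0, -0.4, 0.1]
grip_width: 0.0871
grip_force: 0.0
```

```bash
cat >> h.py <<'E'
def tool(tgt=None,phi=None):
    o=robot.get_obs(); x,y=o["tool_rot"][:2]; ph=2*np.arctan2(y,x); ph=(ph+np.pi)%(2*np.pi)-np.pi
    P=o["position"]; print("t",round(o["time"],2),"P",P.round(4),"phi",round(np.degrees(ph),2),"F",o["ft_force"].round(2),"M",o["moment"].round(2),"w",round(o["grip_width"],4),"gf",round(o["grip_force"],1),"q",o["q"].round(2))
    if tgt is not None:
        d=np.array(tgt)-P; c,s=np.cos(ph),np.sin(ph)
        print("tool shift",np.round([c*d[0]+s*d[1],s*d[0]-c*d[1],-d[2]],4),"turn",None if phi is None else round(np.degrees(ph)-phi,2))
E
python3 - <<'E'
from h import *
p=robot.camera("top"); s=robot.camera("scene")
for pic in(p,s):
    for r in robot.place_of(pic,"collar_grip")[:2]: print(np.round(r["at"],4),round(r["score"],2))
# rim centre from the earlier top crop (same fixed camera)
print(ray_z(p,((181.5)/8-.5+142,(194.5)/8-.5+208),.115).round(4))
tool([.487,.207,.16],76.7)
E
```

```text
[ 0.2965 -0.2189  0.1054] 0.74
[0.4879 0.2082 0.1005] 0.73
[ 0.2955 -0.2183  0.1028] 0.64
[0.4898 0.2069 0.0994] 0.57
[0.4888 0.2054 0.115 ]
t 4.72 P [0.4868 0.2069 0.169 ] phi 76.69 F [-0.39 -0.07 -0.2 ] M [ 0.   -0.08 -0.05] w 0.0868 gf 0.0 q [0.19 0.47 1.73 0.   0.94 0.42]
tool shift [0.0001 0.0002 0.009 ] turn -0.01
```

Request:
{"api": "servo_tool", "payload": {"rows": [-1,0,0.0017,0.028,0,-1,0,0,0.028,0,-1,0,0,0.02,0,-1,0,0,0.008,0,-1,0,0,0,0], "newtons": 5}}

```text
time: 5.13
position: [0.4871, 0.2062, 0.0831]
tool_rot: [0.784, 0.621, -0.002, -0.001]
ft_force: [0.4, 0.4, 0.3]
grip_width: 0.0872
grip_force: 0.0
```

Request:
{"api": "servo_tool", "payload": {"rows": [-0.2,0,0,0,0,-0.2,0,0,0,0,0,0,0,0,0,0.2,0,0,0,0,0.2,0,0,0,0], "newtons": 5}}

```text
time: 5.55
position: [0.4887, 0.2066, 0.0855]
tool_rot: [0.784, 0.621, 0.001, 0.0]
ft_force: [-0.9, 0.7, -0.4]
grip_width: 0.061
grip_force: 0.0
```

```bash
python3 -c "
from h import *
tool([.4884,.2065,.085],76.7)"
```

```text
t 5.55 P [0.4887 0.2066 0.0855] phi 76.81 F [-0.93  0.73 -0.44] M [-0.06 -0.11  0.01] w 0.061 gf 0.0 q [0.19 0.61 1.79 0.   0.74 0.42]
tool shift [-0.0002 -0.0002  0.0005] turn 0.11
```

Request:
{"api": "servo_tool", "payload": {"rows": [0.4,0,0,0,0,0.4,0,0,0,0,0.4,0,0,0,0,0.4,0,0,0,0], "newtons": 5}}

```text
time: 5.88
position: [0.4891, 0.2064, 0.0852]
tool_rot: [0.784, 0.621, 0.001, 0.001]
ft_force: [0.4, -2.2, 3.8]
grip_width: 0.0544
grip_force: 5.0
```

```bash
python3 -c "
from h import *
tool([.4884,.2065,.085],76.7)"
```

```text
t 5.88 P [0.4891 0.2064 0.0852] phi 76.82 F [ 0.43 -2.2   3.84] M [-0.18 -0.32  0.05] w 0.0544 gf 5.0 q [ 0.19  0.61  1.79 -0.    0.74  0.42]
tool shift [-0.0001 -0.0007  0.0002] turn 0.12
```

Request:
{"api": "servo_tool", "payload": {"rows": [1,0,0,0,0,1,0,0,0,0,1,0,0,-0.006,0,1,0,0,-0.006,0,1,0,0,0,0], "newtons": 40}}

```text
time: 6.3
position: [0.4891, 0.2064, 0.0966]
tool_rot: [0.784, 0.621, 0.001, 0.001]
ft_force: [5.7, -0.7, -10.7]
grip_width: 0.0537
grip_force: 39.6
```

```bash
python3 -c "
from h import *
tool()"
```

```text
t 6.3 P [0.4891 0.2064 0.0966] phi 76.81 F [  5.68  -0.7  -10.66] M [-0.22 -0.97  0.01] w 0.0537 gf 39.6 q [ 0.19  0.59  1.78 -0.    0.77  0.42]
```

Request:
{"api": "servo_tool", "payload": {"rows": [1,0,0,0,-6.8,1,0,0,0,-6.8,1,0,0,0,-6.8,1,0,0,0,-6.8,1,0,0,0,-6.8]}}

```text
time: 6.72
position: [0.4888, 0.2064, 0.0958]
tool_rot: [0.565, 0.825, 0.0, 0.0]
ft_force: [4.4, -1.5, -10.3]
grip_width: 0.0538
grip_force: 39.6
```

Request:
{"api": "servo_tool", "payload": {"rows": [1,0,0,0,-6.8,1,0,0,0,-6.8,1,0,0,0,-6.8,1,0,0,0,-6.8,1,0,0,0,-6.8]}}

```text
time: 7.13
position: [0.4885, 0.2062, 0.0957]
tool_rot: [0.3, 0.954, -0.0, 0.0]
ft_force: [4.7, -2.9, -9.7]
grip_width: 0.0537
grip_force: 40.0
```

Request:
{"api": "servo_tool", "payload": {"rows": [1,0,0,0,0,1,0,0,0,0]}}

```text
time: 7.3
position: [0.4885, 0.2062, 0.0956]
tool_rot: [0.303, 0.953, 0.0, 0.0]
ft_force: [4.3, -1.9, -9.9]
grip_width: 0.0539
grip_force: 40.0
```

```bash
python3 -c "
from h import *
tool()"
```

```text
t 7.3 P [0.4885 0.2062 0.0956] phi 144.72 F [ 4.27 -1.93 -9.9 ] M [-0.21 -1.06 -0.34] w 0.0539 gf 40.0 q [ 0.19  0.59  1.78  0.    0.77 -0.77]
```

Request:
{"api": "servo_tool", "payload": {"rows": [1,0,0,0.006,0,1,0,0,0.0055,0,1,0,0,0,0,1,0,0,0,0]}}

```text
time: 7.63
position: [0.4885, 0.2063, 0.0853]
tool_rot: [0.303, 0.953, 0.0, 0.0]
ft_force: [3.7, -3.1, -0.4]
grip_width: 0.0541
grip_force: 40.0
```

```bash
python3 -c "
from h import *
tool()"
```

```text
t 7.63 P [0.4885 0.2063 0.0853] phi 144.78 F [ 3.75 -3.09 -0.4 ] M [-0.49 -0.73 -0.33] w 0.0541 gf 40.0 q [ 0.19  0.61  1.79 -0.    0.74 -0.77]
```

Request:
{"api": "servo_tool", "payload": {"rows": [-0.3,0,0,0,0,-1,0,0,0,0,-1,0,0,0,0,-1,0,0,0,0,-1,0,0,0,0], "newtons": 5}}

```text
time: 8.05
position: [0.4874, 0.2066, 0.0849]
tool_rot: [0.302, 0.953, -0.0, -0.001]
ft_force: [-0.1, 0.4, -0.4]
grip_width: 0.0755
grip_force: 0.0
```

```bash
python3 -c "
from h import *
tool()"
```

```text
t 8.05 P [0.4874 0.2066 0.0849] phi 144.84 F [-0.09  0.36 -0.35] M [ 0.02 -0.14 -0.03] w 0.0755 gf 0.0 q [ 0.19  0.61  1.79  0.    0.74 -0.77]
```

Request:
{"api": "servo_tool", "payload": {"rows": [-1,0,0,-0.038,0,-1,0,0,-0.038,0,-1,0,0,-0.038,0,-1,0,0,0,7,-1,0,0,0,7]}}

```text
time: 8.47
position: [0.4896, 0.207, 0.202]
tool_rot: [0.419, 0.908, 0.002, 0.002]
ft_force: [0.5, -0.5, -0.2]
grip_width: 0.0867
grip_force: 0.0
```

Request:
{"api": "servo_tool", "payload": {"rows": [-1,0,0,0,7,-1,0,0,0,7,-1,0,0,0,7,-1,0,0,0,7,-1,0,0,0,7]}}

```text
time: 8.88
position: [0.4875, 0.2065, 0.1989]
tool_rot: [0.672, 0.74, -0.0, -0.0]
ft_force: [0.1, -0.6, -0.7]
grip_width: 0.0867
grip_force: 0.0
```

Request:
{"api": "servo_tool", "payload": {"rows": [-1,0,0,0,7,-1,0,0,0,7,-1,0,0,0,7,-1,0,0,0,7,-1,0,0,0,7]}}

```text
time: 9.3
position: [0.4875, 0.2065, 0.1989]
tool_rot: [0.864, 0.504, -0.0, -0.0]
ft_force: [0.7, -0.3, 0.1]
grip_width: 0.0871
grip_force: 0.0
```

Request:
{"api": "servo_tool", "payload": {"rows": [-1,0,0,0,7,-1,0,0,0,7,-1,0,0,0,7,-1,0,0,0,7,-1,0,0,0,7]}}

```text
time: 9.72
position: [0.4876, 0.2065, 0.1989]
tool_rot: [0.975, 0.221, -0.0, -0.0]
ft_force: [-0.2, 0.6, 0.2]
grip_width: 0.0865
grip_force: 0.0
```

Request:
{"api": "servo_tool", "payload": {"rows": [-1,0,0,0,7,-1,-0.0092,0.0378,0,0,-1,-0.0092,0.0378,0,0,-1,-0.0092,0.0378,0,0,-1,-0.0092,0.0378,0,0]}}

```text
time: 10.13
position: [0.5015, 0.0505, 0.199]
tool_rot: [0.986, 0.164, -0.0, -0.0]
ft_force: [0.9, -0.3, -0.0]
grip_width: 0.0871
grip_force: 0.0
```

Request:
{"api": "servo_tool", "payload": {"rows": [-1,-0.0092,0.0378,0,0,-1,-0.0092,0.0378,0,0,-1,-0.0092,0.0378,0,0,-0.3,-0.0092,0.0378,0,0,-0.3,-0.0092,0.0378,0,0]}}

```text
time: 10.55
position: [0.5189, -0.1438, 0.199]
tool_rot: [0.987, 0.163, -0.0, -0.0]
ft_force: [0.5, 0.5, 0.2]
grip_width: 0.0803
grip_force: 0.0
```

Request:
{"api": "servo_tool", "payload": {"rows": [-0.3,0,0,0,0,-0.3,0,0,0,0,-0.3,0,0,0,0]}}

```text
time: 10.8
position: [0.5186, -0.1416, 0.1987]
tool_rot: [0.987, 0.163, -0.001, -0.001]
ft_force: [0.1, -0.8, 0.7]
grip_width: 0.0618
grip_force: 0.0
```

```bash
python3 - <<'E'
from h import *
p=robot.camera("top"); s=robot.camera("scene")
a=cv2.cvtColor(p["pixels"],4)[208:258,142:192];b=cv2.cvtColor(s["pixels"],4)[220:320,190:290]
cv2.imwrite("pics/col2.png",np.hstack([cv2.resize(i,(400,400),interpolation=cv2.INTER_CUBIC) for i in(a,b)]))
for r in robot.outline_of(s,"lens_pod")[:2]:
    ys,xs=np.nonzero(r["region"]); print("lens",round(r["score"],2),xs.mean(),ys.mean(),len(xs),ray_z(s,(xs.mean(),ys.mean()),0.05).round(4))
for r in robot.place_of(s,"lens_pod")[:2]: print(np.round(r["at"],4),round(r["score"],2))
tool([.518,-.143,.033],18.7)
E
```

```text
lens 0.78 248.35833333333332 259.19166666666666 240 [ 0.5198 -0.1462  0.05  ]
[ 0.5166 -0.1455  0.0086] 0.79
t 11.0 P [ 0.5191 -0.1405  0.199 ] phi 18.94 F [-0.44  1.   -0.04] M [ 0.04  0.   -0.04] w 0.0574 gf 0.0 q [-0.47  0.44  1.68  0.    1.02  0.77]
tool shift [-0.0018  0.002   0.166 ] turn 0.24
```

View pics/col2.png

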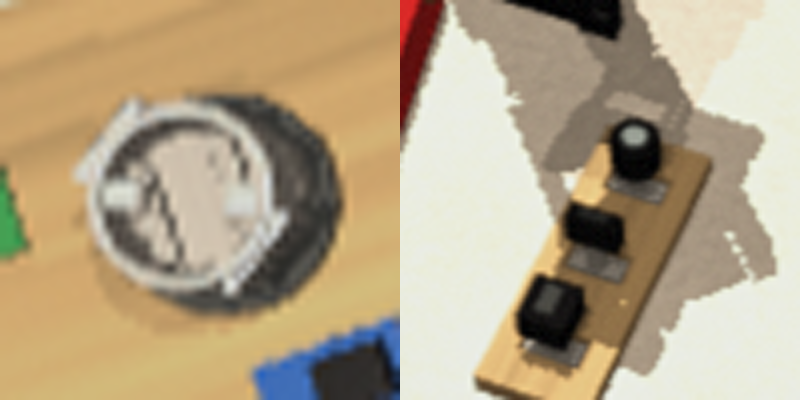

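The collar now stands open, with its flats at upper left and lower right (crop px (115,140) and (255,255)). The rack is untouched, and the round pod is at crop (635,150). I'll go down around its head.

Request:
{"api": "servo_tool", "payload": {"rows": [-0.3,-0.0022,0.003,0.035,0,-0.3,0,0,0.035,0,-0.3,0,0,0.035,0,-0.3,0,0,0.03,0,-0.3,0,0,0.016,0], "newtons": 8}}

```text
time: 11.42
position: [0.5165, -0.1436, 0.0451]
tool_rot: [0.986, 0.164, -0.002, -0.002]
ft_force: [-0.3, 0.2, 0.1]
grip_width: 0.0565
grip_force: 0.0
```

Request:
{"api": "servo_tool", "payload": {"rows": [-0.3,0,0,0.01,0,-0.3,0,0,0.005,0,-0.3,0,0,0,0]}}

```text
time: 11.67
position: [0.5183, -0.1451, 0.0326]
tool_rot: [0.986, 0.164, -0.0, -0.0]
ft_force: [-0.4, -0.2, 0.6]
grip_width: 0.0563
grip_force: 0.0
```

```bash
python3 - <<'E'
from h import *
s=robot.camera("scene"); save(s,"pod1.png",(190,190,310,280),6)
tool([.518,-.144,.033],18.7)
E
```

```text
t 11.72 P [ 0.5188 -0.1455  0.0334] phi 18.87 F [ 0.08 -0.22  0.78] M [-0.03 -0.01  0.01] w 0.0561 gf 0.0 q [-0.48  0.71  1.79 -0.    0.64  0.76]
tool shift [-0.0003 -0.0017  0.0004] turn 0.17
```

View pics/pod1.png

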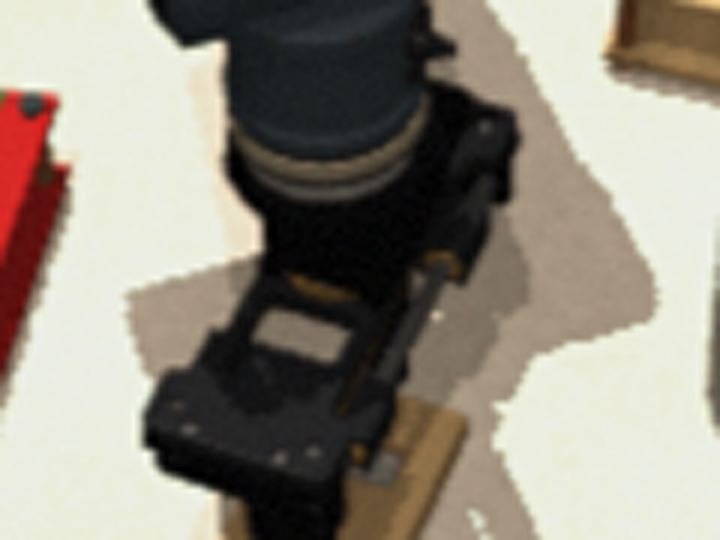

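The gripper hides the pod from this view, but the foot shows at crop (385,465) between the fingers. I'll close gently.

Request:
{"api": "servo_tool", "payload": {"rows": [0.1,0,0,0,0,0.3,0,0,0,0,0.5,0,0,0,0,0.7,0,0,0,0,0.7,0,0,0,0], "newtons": 8}}

```text
time: 12.13
position: [0.5186, -0.1459, 0.0337]
tool_rot: [0.987, 0.163, 0.0, 0.0]
ft_force: [0.2, 0.3, 2.9]
grip_width: 0.0325
grip_force: 7.8
```

Request:
{"api": "servo_tool", "payload": {"rows": [0.7,0,0,0,0,0.7,0,0,0,0,1,0,0,0,0,1,0,0,0,0], "newtons": 20}}

```text
time: 12.47
position: [0.5186, -0.1459, 0.0336]
tool_rot: [0.987, 0.163, 0.0, 0.0]
ft_force: [-0.4, 0.9, 5.7]
grip_width: 0.0321
grip_force: 19.5
```

```bash
python3 -c "
from h import *
tool()"
```

```text
t 12.47 P [ 0.5186 -0.1459  0.0336] phi 18.81 F [-0.35  0.9   5.72] M [ 0.19  0.04 -0.  ] w 0.0321 gf 19.5 q [-0.48  0.71  1.79  0.    0.64  0.76]
```

Request:
{"api": "servo_tool", "payload": {"rows": [1,0,0,-0.012,0,1,0,0,-0.03,0,1,0,0,-0.041,0,1,0,0,-0.041,0,1,0,0,-0.041,0], "newtons": 20}}

```text
time: 12.88
position: [0.5175, -0.1456, 0.1991]
tool_rot: [0.987, 0.163, -0.001, -0.001]
ft_force: [1.1, -1.2, -0.6]
grip_width: 0.0319
grip_force: 19.6
```

Request:
{"api": "servo_tool", "payload": {"rows": [1,0.0095,-0.0381,0,0,1,0.0095,-0.0381,0,0,1,0.0095,-0.0381,0,0,1,0.0095,-0.0381,0,0,1,0.0095,-0.0381,0,0]}}

```text
time: 13.3
position: [0.5011, 0.0513, 0.1979]
tool_rot: [0.987, 0.163, -0.0, 0.0]
ft_force: [0.3, 1.3, -0.6]
grip_width: 0.0318
grip_force: 19.6
```

Request:
{"api": "servo_tool", "payload": {"rows": [1,0.0095,-0.0381,0,0,1,0.0095,-0.0381,0,0,1,0.0095,-0.0381,0,0,1,0.0095,-0.0381,0,-1.7,1,0,0,0,0]}}

```text
time: 13.72
position: [0.4871, 0.2125, 0.1978]
tool_rot: [0.983, 0.182, 0.0, -0.002]
ft_force: [0.2, -0.7, -1.1]
grip_width: 0.0317
grip_force: 19.6
```

Request:
{"api": "servo_tool", "payload": {"rows": [1,0,0,0,0,1,0,0,0,0,1,0,0,0,0]}}

```text
time: 13.97
position: [0.4887, 0.2051, 0.1977]
tool_rot: [0.984, 0.177, -0.0, 0.0]
ft_force: [-0.2, -0.0, -0.9]
grip_width: 0.0322
grip_force: 19.6
```

```bash
python3 - <<'E'
from h import *
s=robot.camera("scene"); save(s,"pod2.png",(270,80,390,170),6)
for q in("lens_pod","collar_grip"):
  for r in robot.place_of(s,q)[:2]: print(q,np.round(r["at"],4),round(r["score"],2))
tool([.4889,.206,.2],20.5)
o=robot.get_obs()["position"]
print("tcp px",(proj(s,[o])[0]-[270,80])*6, "foot px",(proj(s,[o-[0,0,.0276]])[0]-[270,80])*6,"axis rim",(proj(s,[.4889,.206,.115])[0]-[270,80])*6)
E
```

```text
collar_grip [ 0.2973 -0.2157  0.1022] 0.77
collar_grip [ 0.7604  0.2533 -0.0012] 0.65
t 14.12 P [0.489  0.2049 0.198 ] phi 20.37 F [ 0.51 -0.43 -1.5 ] M [-0.02  0.02  0.05] w 0.032 gf 19.6 q [ 0.19  0.43  1.7  -0.    1.01  1.4 ]
tool shift [ 0.0003 -0.001  -0.002 ] turn -0.13
tcp px [360.21680179 322.57994744] foot px [354.87466885 372.5549781 ] axis rim [345.901285   466.76493208]
```

View pics/pod2.png

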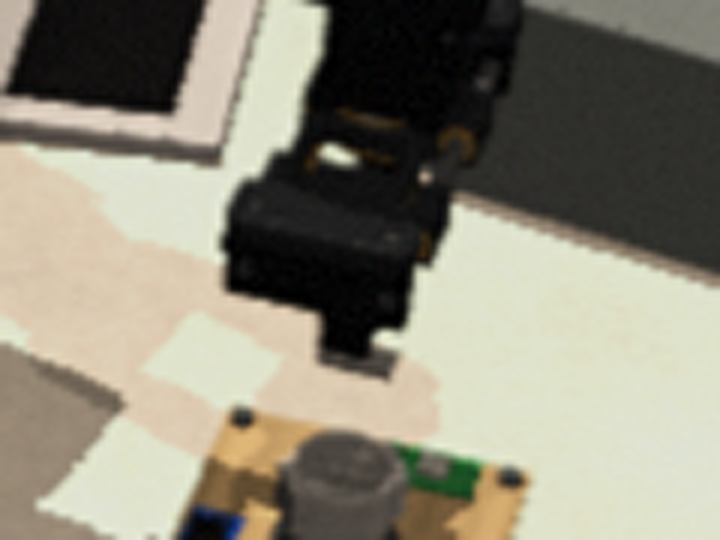

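Request:
{"api": "servo_tool", "payload": {"rows": [1,0.0003,-0.001,0.02,0,1,0,0,0.02,0,1,0,0,0.005,0,1,0,0,0,0,1,0,0,0,0]}}

```text
time: 14.53
position: [0.489, 0.2068, 0.1532]
tool_rot: [0.984, 0.177, -0.0, -0.0]
ft_force: [0.3, -0.4, -1.0]
grip_width: 0.0321
grip_force: 19.6
```

```bash
python3 - <<'E'
from h import *
tool([.4889,.206,.1226],20.5)
E
```

```text
t 14.53 P [0.489  0.2068 0.1532] phi 20.45 F [ 0.29 -0.43 -0.95] M [-0.   -0.04 -0.01] w 0.0321 gf 19.6 q [0.19 0.5  1.74 0.   0.91 1.4 ]
tool shift [-0.0004  0.0008  0.0306] turn -0.05
```

Request:
{"api": "servo_tool", "payload": {"rows": [1,0,0.0004,0.008,0,1,0,0,0.008,0,1,0,0,0.005,0,1,0,0,0,0,1,0,0,0,0]}}

```text
time: 14.95
position: [0.4869, 0.2063, 0.1324]
tool_rot: [0.984, 0.178, -0.002, 0.0]
ft_force: [-3.5, -2.1, 8.4]
grip_width: 0.0314
grip_force: 19.8
```

Request:
{"api": "servo_tool", "payload": {"rows": [1,0,0,0.002,0,1,0,0,0.002,0,1,0,0,0,0]}}

```text
time: 15.2
position: [0.4873, 0.206, 0.1278]
tool_rot: [0.984, 0.179, -0.002, 0.001]
ft_force: [-1.0, -3.9, 0.9]
grip_width: 0.0313
grip_force: 19.9
```

```bash
python3 - <<'E'
from h import *
tool([.4889,.206,.1226],20.5)
E
```

```text
t 15.2 P [0.4873 0.206  0.1278] phi 20.57 F [-0.98 -3.9   0.88] M [-0.8   0.36 -0.02] w 0.0313 gf 19.9 q [ 0.19  0.54  1.76 -0.    0.85  1.4 ]
tool shift [0.0015 0.0005 0.0052] turn 0.07
```

```bash
python3 - <<'E'
from h import *
s=robot.camera("scene"); t=robot.camera("top")
a=cv2.cvtColor(s["pixels"],4)[100:190,280:370];b=cv2.cvtColor(t["pixels"],4)[200:260,135:195]
cv2.imwrite("pics/ins.png",np.hstack([cv2.resize(i,(400,400),interpolation=cv2.INTER_CUBIC) for i in(a,b)]))
tool([.4889,.206,.1226],20.5)
E
```

```text
t 15.3 P [0.4875 0.206  0.1276] phi 20.55 F [-1.75 -3.81  1.02] M [-0.85  0.44 -0.  ] w 0.0313 gf 19.9 q [ 0.19  0.54  1.76 -0.    0.85  1.4 ]
tool shift [0.0013 0.0005 0.005 ] turn 0.05
```

View pics/ins.png

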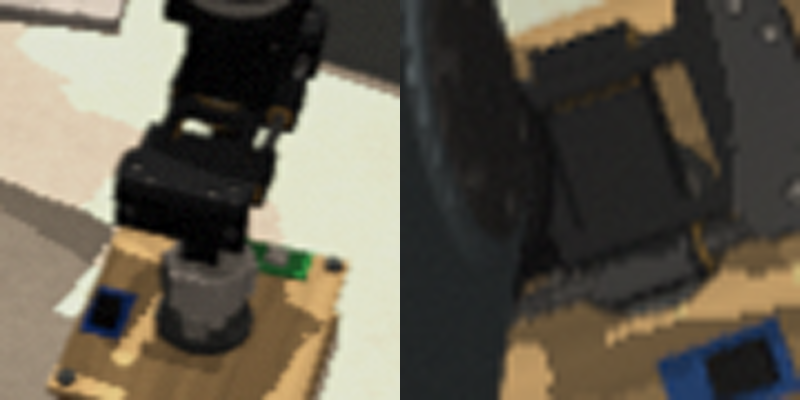

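Request:
{"api": "servo_tool", "payload": {"rows": [1,-0.0005,0.0007,0,0,1,0,0,0.0015,0,1,0,0,0.0015,0,1,0,0,0.001,0,1,0,0,0,0]}}

```text
time: 15.72
position: [0.4877, 0.2058, 0.1236]
tool_rot: [0.984, 0.178, -0.001, 0.0]
ft_force: [-2.5, -3.3, 0.9]
grip_width: 0.0318
grip_force: 19.9
```

```bash
python3 - <<'E'
from h import *
tool([.4889,.206,.1226],20.5)
E
```

```text
t 15.72 P [0.4877 0.2058 0.1236] phi 20.52 F [-2.55 -3.29  0.92] M [-0.76  0.51 -0.02] w 0.0318 gf 19.9 q [ 0.19  0.55  1.76 -0.    0.84  1.4 ]
tool shift [0.0012 0.0002 0.001 ] turn 0.02
```

Request:
{"api": "servo_tool", "payload": {"rows": [1,0,0,0.001,0,1,0,0,0.0007,0,1,0,0,0,0]}}

```text
time: 15.97
position: [0.488, 0.2058, 0.1224]
tool_rot: [0.984, 0.178, -0.001, 0.0]
ft_force: [-3.0, -4.7, 3.9]
grip_width: 0.0314
grip_force: 19.9
```

Request:
{"api": "servo_tool", "payload": {"rows": [1,0,0,0.001,0,1,0,0,0,0]}}

```text
time: 16.13
position: [0.4886, 0.2062, 0.122]
tool_rot: [0.984, 0.178, 0.0, -0.0]
ft_force: [-3.2, -3.7, 6.5]
grip_width: 0.0311
grip_force: 19.9
```

Contact came at 0.1224, which is the expected seat height. I'll release it.

Request:
{"api": "servo_tool", "payload": {"rows": [0.2,0,0,-0.0008,0,0.1,0,0,0,0,0,0,0,0,0,-0.3,0,0,0,0,-0.3,0,0,0,0], "newtons": 5}}

```text
time: 16.55
position: [0.4889, 0.2065, 0.122]
tool_rot: [0.984, 0.178, 0.0, -0.0]
ft_force: [-0.6, -1.0, 0.5]
grip_width: 0.0498
grip_force: 0.0
```

Request:
{"api": "servo_tool", "payload": {"rows": [-0.4,0,0,0,0,-0.4,0,0,0,0,-0.4,0,0,-0.02,0,-0.4,0,0,-0.035,0,-0.4,0,0,-0.035,0]}}

```text
time: 16.97
position: [0.4874, 0.2059, 0.212]
tool_rot: [0.984, 0.178, -0.002, -0.0]
ft_force: [1.7, 0.7, 0.8]
grip_width: 0.0605
grip_force: 0.0
```

Request:
{"api": "servo_tool", "payload": {"rows": [-1,0,0,-0.02,-7,-1,0,0,0,-7,-1,0,0,0,-7,-1,0,0,0,-7,-1,0,0,0,-7]}}

```text
time: 17.38
position: [0.4885, 0.2062, 0.2324]
tool_rot: [0.884, 0.468, 0.0, 0.0]
ft_force: [0.4, 0.4, -0.2]
grip_width: 0.0836
grip_force: 0.0
```

Request:
{"api": "servo_tool", "payload": {"rows": [-1,0,0,0,-7,-1,0,0,0,-7,-1,0,0,0,-7,-1,0,0,0,-7,-1,0,0,0,-7]}}

```text
time: 17.8
position: [0.4884, 0.2062, 0.2321]
tool_rot: [0.702, 0.712, 0.0, -0.0]
ft_force: [1.2, 0.5, 0.4]
grip_width: 0.0871
grip_force: 0.0
```

Request:
{"api": "servo_tool", "payload": {"rows": [-1,0,0,0,-7,-1,0,0,0,-7,-1,0,0,0,-7,-1,0,0,0,-7,-1,0,0,0,-7]}}

```text
time: 18.22
position: [0.4884, 0.2062, 0.2321]
tool_rot: [0.455, 0.89, 0.0, -0.0]
ft_force: [1.0, -1.5, 0.8]
grip_width: 0.0871
grip_force: 0.0
```

Request:
{"api": "servo_tool", "payload": {"rows": [-1,0,0,0,-7,-1,0,0,0,-7,-1,0,0,0,-5.2,-1,0,0,0,0,-1,0,0,0,0]}}

```text
time: 18.63
position: [0.4884, 0.2062, 0.2321]
tool_rot: [0.304, 0.953, 0.0, -0.0]
ft_force: [0.2, 0.2, -0.1]
grip_width: 0.0867
grip_force: 0.0
```

```bash
python3 - <<'E'
from h import *
s=robot.camera("scene"); save(s,"seat.png",(280,100,370,190),6)
for r in robot.place_of(s,"lens_pod")[:2]: print(np.round(r["at"],4),round(r["score"],2))
tool([.4887,.206,.2],144.7)
for z in(.095,.127,.151,.1535): print((proj(s,[.4889,.206,z])[0]-[280,100])*6)
E
```

```text
[0.4909 0.2066 0.0961] 0.48
t 18.73 P [0.4885 0.2062 0.2321] phi 144.6 F [-0.86  0.49  0.38] M [ 0.04 -0.11 -0.  ] w 0.0872 gf 0.0 q [ 0.19  0.39  1.66  0.    1.09 -0.76]
tool shift [-0.0003 -0.      0.0321] turn -0.1
[282.35724147 379.80352358]
[288.06670255 326.57828786]
[292.48812282 285.36053841]
[292.95578894 281.00082053]
```

View pics/seat.png

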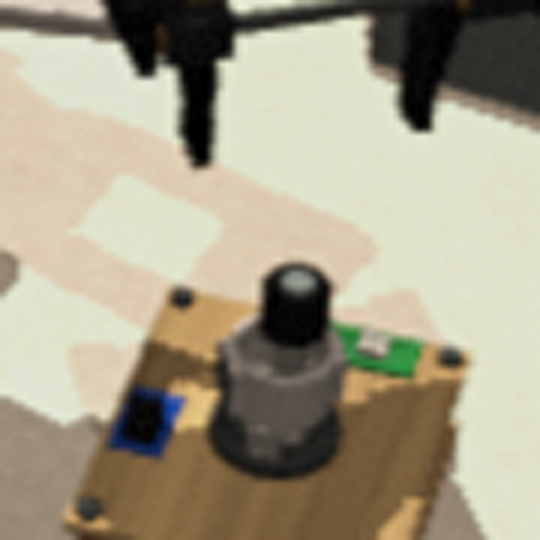

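The pod stands upright with its lens at crop (296,282), where (293,281) was predicted for a seated pod. Next I grip the collar a little higher to clear the pod's head.

Request:
{"api": "servo_tool", "payload": {"rows": [-1,0,0,0.035,0,-1,0,0,0.035,0,-1,0,0,0.035,0,-1,0,0,0.025,0,-1,0,0,0.0125,0]}}

```text
time: 19.15
position: [0.4865, 0.2057, 0.0865]
tool_rot: [0.304, 0.953, -0.001, -0.002]
ft_force: [0.4, -0.3, -0.3]
grip_width: 0.0871
grip_force: 0.0
```

Request:
{"api": "servo_tool", "payload": {"rows": [-0.2,0,0,0,0,0,0,0,0,0,0.4,0,0,0,0,0.4,0,0,0,0,0.4,0,0,0,0], "newtons": 5}}

```text
time: 19.57
position: [0.4895, 0.2064, 0.091]
tool_rot: [0.303, 0.953, 0.001, 0.001]
ft_force: [-0.6, 0.8, -0.3]
grip_width: 0.0612
grip_force: 0.0
```

Request:
{"api": "servo_tool", "payload": {"rows": [0.4,0,0,0,0,0.4,0,0,0,0,0.4,0,0,0,0,0.4,0,0,0,0]}}

```text
time: 19.9
position: [0.489, 0.206, 0.0907]
tool_rot: [0.303, 0.953, 0.0, 0.001]
ft_force: [-1.4, -1.7, 5.6]
grip_width: 0.0538
grip_force: 5.0
```

Request:
{"api": "servo_tool", "payload": {"rows": [1,0,0,0,0,1,0,0,0,0,1,0,0,0,0], "newtons": 40}}

```text
time: 20.15
position: [0.489, 0.206, 0.0907]
tool_rot: [0.303, 0.953, 0.0, 0.001]
ft_force: [-0.6, -1.1, 6.8]
grip_width: 0.0541
grip_force: 40.0
```

```bash
python3 -c "
from h import *
tool([.4889,.206,.0895],144.7)"
```

```text
t 20.15 P [0.489  0.206  0.0907] phi 144.72 F [-0.62 -1.14  6.8 ] M [-0.28  0.05 -0.03] w 0.0541 gf 40.0 q [ 0.19  0.6   1.78 -0.    0.76 -0.77]
tool shift [ 0.0001 -0.0001  0.0012] turn 0.02
```

Request:
{"api": "servo_tool", "payload": {"rows": [1,0,0,-0.006,0,1,0,0,-0.0065,0,1,0,0,0,0,1,0,0,0,0]}}

```text
time: 20.48
position: [0.4888, 0.206, 0.1019]
tool_rot: [0.303, 0.953, 0.0, 0.0]
ft_force: [3.1, -0.8, -10.1]
grip_width: 0.0535
grip_force: 40.0
```

Request:
{"api": "servo_tool", "payload": {"rows": [1,0,0,0,6.8,1,0,0,0,6.8,1,0,0,0,6.8,1,0,0,0,6.8,1,0,0,0,6.8]}}

```text
time: 20.9
position: [0.489, 0.2061, 0.1016]
tool_rot: [0.571, 0.821, 0.0, 0.0]
ft_force: [3.2, -2.3, -9.2]
grip_width: 0.0536
grip_force: 40.0
```

Request:
{"api": "servo_tool", "payload": {"rows": [1,0,0,0,6.8,1,0,0,0,6.8,1,0,0,0,6.8,1,0,0,0,6.8,1,0,0,0,6.8]}}

```text
time: 21.32
position: [0.4891, 0.206, 0.1015]
tool_rot: [0.786, 0.619, 0.0, 0.0]
ft_force: [2.6, -0.3, -9.8]
grip_width: 0.0537
grip_force: 40.0
```

Request:
{"api": "servo_tool", "payload": {"rows": [1,0,0,0,0,1,0,0,0,0]}}

```text
time: 21.48
position: [0.4891, 0.2061, 0.1017]
tool_rot: [0.783, 0.622, 0.0, 0.001]
ft_force: [3.7, -1.6, -9.9]
grip_width: 0.0536
grip_force: 40.0
```

```bash
python3 -c "
from h import *
tool([.4889,.206,.0907],76.8)"
```

```text
t 21.48 P [0.4891 0.2061 0.1017] phi 76.98 F [ 3.69 -1.63 -9.94] M [-0.32 -0.87  0.43] w 0.0536 gf 40.0 q [ 0.19  0.58  1.78 -0.    0.78  0.42]
tool shift [-0.0001 -0.0002  0.011 ] turn 0.18
```

Back at the locked angle, with the stop felt (Mz 0.43). I'll lower the collar.

Request:
{"api": "servo_tool", "payload": {"rows": [1,0,0,0.006,0,1,0,0,0.006,0,1,0,0,0,0,1,0,0,0,0]}}

```text
time: 21.82
position: [0.489, 0.206, 0.0906]
tool_rot: [0.784, 0.621, 0.0, 0.0]
ft_force: [1.7, -3.2, -0.0]
grip_width: 0.0535
grip_force: 40.0
```

```bash
python3 -c "
from h import *
tool([.4889,.206,.0907],76.8)"
```

```text
t 21.82 P [0.489  0.206  0.0906] phi 76.79 F [ 1.69 -3.16 -0.  ] M [-0.57 -0.42  0.48] w 0.0535 gf 40.0 q [ 0.19  0.6   1.78 -0.    0.76  0.42]
tool shift [-0.     -0.0001 -0.0001] turn -0.01
```

Request:
{"api": "servo_tool", "payload": {"rows": [-0.5,0,0,0,0,-1,0,0,0,0,-1,0,0,0,0,-1,0,0,0,0,-1,0,0,0,0], "newtons": 5}}

```text
time: 22.23
position: [0.488, 0.2064, 0.0901]
tool_rot: [0.784, 0.62, -0.0, -0.0]
ft_force: [-0.6, -0.1, 0.5]
grip_width: 0.0792
grip_force: 0.0
```

Request:
{"api": "servo_tool", "payload": {"rows": [-1,0,0,0,0,-1,0,0,-0.03,0,-1,0,0,-0.04,0,-1,0,0,-0.04,0,-1,0,0,-0.03,0]}}

```text
time: 22.65
position: [0.489, 0.2065, 0.2329]
tool_rot: [0.784, 0.621, 0.001, 0.0]
ft_force: [0.2, 0.7, -0.5]
grip_width: 0.0871
grip_force: 0.0
```

Request:
{"api": "servo_tool", "payload": {"rows": [-1,-0.03,0,0,0,-1,-0.04,0,0,0,-1,-0.04,0,0,0,-1,-0.03,0,0,0,-1,0,0,0,0]}}

```text
time: 23.07
position: [0.4547, 0.0661, 0.2302]
tool_rot: [0.786, 0.619, -0.001, 0.0]
ft_force: [-0.5, -0.7, -0.1]
grip_width: 0.0868
grip_force: 0.0
```

```bash
python3 - <<'E'
from h import *
s=robot.camera("scene"); t=robot.camera("top")
for r in robot.place_of(s,"lens_pod")[:1]+robot.place_of(t,"lens_pod")[:1]: print(np.round(r["at"],4),round(r["score"],2))
a=cv2.cvtColor(s["pixels"],4)[115:185,290:360];b=cv2.cvtColor(t["pixels"],4)[203:263,137:197]
cv2.imwrite("pics/end.png",np.hstack([cv2.resize(i,(400,400),interpolation=cv2.INTER_CUBIC) for i in(a,b)]))
tool()
E
```

```text
[0.4907 0.2046 0.0958] 0.52
[ 0.7666  0.0265 -0.0024] 0.17
t 23.27 P [0.4566 0.0706 0.2302] phi 76.71 F [0.78 0.42 1.3 ] M [-0.06 -0.07 -0.02] w 0.0868 gf 0.0 q [-0.09  0.3   1.82  0.    1.03  0.14]
```

View pics/end.png

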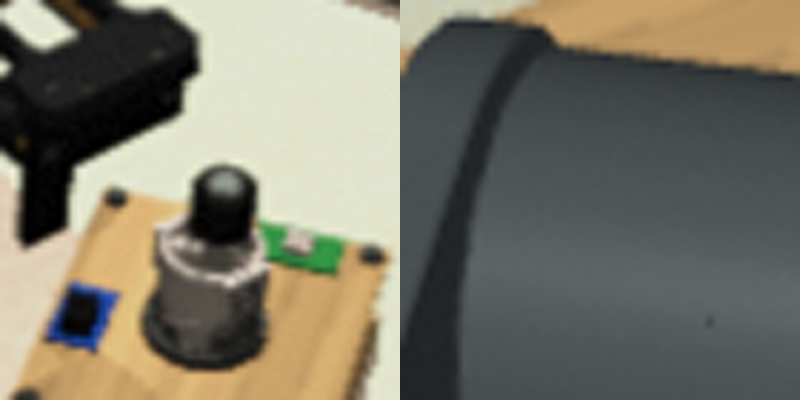

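The pod stands upright in the coupler (head at crop (225,200)). The collar is fully down with its flats back at the locked angle, and the arm is clear.

```bash
python3 -c "
from rig import robot
print(robot.hand_in())"
```

```text
the job is handed in; nothing more can be done
None
```

I handed in the job at about 23 s: the round-headed pod is fully seated in the plywood rig's coupler, with the collar turned back to locked and fully down. No verdict came back from the hand-in.

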